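# Move the dry tile from the ware board to the kiln-shelf stack

### The job

One of the three clay tiles on the ware board has dried pale. Slide it lengthwise until one end stands well out over a long edge of the board, pick it up by that overhanging end, and lay it down without dropping it, flat and squarely lined up on top of the stack of pale tiles on the kiln shelf. Leave the two dark damp tiles, the stack and everything else where they are.

Things in the scene. Friction and masses are not known exactly. Their poses are not given: they have to be found in the camera images.
- dry_tile: The tile to move: pale cream, fluted flat tile 150 x 60 x 6 mm, about 100 g. Origin at the centre of its underside; x along its 150 mm length, y across its 60 mm width, z up. It lies on the ware board in a row with the two damp tiles (any of the three places), about 12 mm from its neighbour, so there is no room for a finger beside it. It slides easily on the board.
- damp_tile_a: Dark grey damp tile of the same size lying on the ware board; must stay put. Origin and axes as for the dry tile.
- damp_tile_b: The other dark grey damp tile, same size, on the ware board; must stay put. Origin and axes as for the dry tile.
- ware_board: Fixed plywood board on two cleats, 180 mm (x) by 250 mm (y), its flat top 45 mm above the table. Origin at the centre of its underside, on the table. Its long edges lie at x = +90 and -90 mm in its frame and have free space beside and below them; +x points away from the robot (turned by up to 0.2 rad), and that far edge has the most room for a gripper. The tiles lie with their length along its x, side by side along its y at 72 mm spacing.
- kiln_shelf: Fixed tan ceramic kiln shelf 300 mm (x) by 250 mm (y), 18 mm thick, lying on the table. Origin at the centre of its underside. Three cream square props (36 mm square, 38 mm high) stand on it centred at (125, 102), (125, -102) and (-125, 0) mm of its frame. The stack lies near its middle; board and shelf lie side by side, either way round.
- stack_top: Uppermost of the three pale tiles stacked on the kiln shelf, same size as the dry tile, loose. Origin at the centre of its underside, x along its length; its upper face is 6 mm above the origin (36 mm above the table). The dry tile goes on it, either end first.
- stack_middle: Second pale tile of the stack, loose, same size and axes.
- stack_bottom: Lowest pale tile of the stack, loose, lying on the kiln shelf, same size and axes.
- bowl_a: Grey fluted clay bowl, 170 mm wide, 75 mm high; bystander. Origin at the centre of its foot.
- bowl_b: Grey fluted clay bowl, 160 mm wide, 70 mm high; bystander. Origin at the centre of its foot. Also about, not listed: a 60 mm high banding wheel beside the robot on the right; a pitcher and a spray bottle up to 250 mm high on the left beyond y = 0.45 m and x under 0.4 m; low gear along the far edge and far corners (x over 0.75 m).
- sponge: Yellow sponge, 85 x 60 x 30 mm; bystander. Origin at the centre of its underside.
- loop_tool: Wooden-handled wire loop tool, 190 mm long, lying flat; bystander. Origin under its handle.
Not all that is in view belongs to the job. What is shaped like the stack_top but orange or yellow is not meant.

How it is judged:
By the outcome, as a careful person would: the job done as asked, in the order asked, and still so for the second after the job is handed in, with the robot touching nothing.
It also fails if it takes over 58 s, if anything falls off the work surface, if the arm or the gripper's body presses on something with over 40 N, if the wrist force passes 120 N, or if a joint passes its speed limit or range.

### The arm

A 7-joint arm with a two-finger parallel gripper is mounted at the origin on the work surface. World frame = base frame: x ahead of the robot, y to its left, z up, the work surface at z = 0. Lengths are in m, angles in rad, forces in N, time in s.
With the tool pointing down it reaches from about 0.4 to 0.85 m from the base axis. Payload 4.5 kg.
Tool frame: the origin (TCP) lies midway between the tips of the shut fingers; the grasp point (between the pads) lies 19 mm behind it; z points along the fingers, y is the line along which they close (so a half turn about z gives the same grasp; the last joint's range is limited). The gripper opens to 88 mm and grips with 3 to 60 N. Pads are 18 mm wide; open, the fingers measure 123 mm over their backs; the gripper's body (75 mm by 187 mm) begins 45 mm behind the grasp point.
Start: joints at [1.295, 0.689, -0.195, 1.565, 0.157, 0.902, -0.215], TCP at [0.191, -0.595, 0.239] pointing down, gripper open.
Joint ranges: [-3.01, 3.01], [-0.46, 2.08], [-1.47, 1.51], [0.13, 2.56], [-1, 4.14], [0.04, 2.09], [-2.66, 2.66]. Speed limits (rad/s): [2.57, 2.57, 3.14, 3.14, 3.14, 3.14, 3.14].

### API

Orientations are given as a unit quaternion [x, y, z, w].
In Python, from plant import r gives the robot as it stands.
- The arm moves only by the tool carry_out, never from a script. Its argument "plan" is a list of rows, each an object with "rot": the turn, a rotation vector about the tool's x, y, z in rad, a list of three; "xyz": the shift along the tool's x, y, z in m, a list of three; "grip": the closure in counts, from 0 (fully open) to 255 (shut). In form: [{"rot": [wx, wy, wz], "xyz": [dx, dy, dz], "grip": grip}, ...]. A call has 1 to 8 rows; each row is the pose to reach, as a shift and turn from the pose commanded when the call began, along the tool's axes at that moment; what a row does not reach only later rows make up. A row lasts 1/12 s, in which the tool goes at most 41.7 mm and 7.16 degrees, less where a joint would pass 70% of its speed; a pose out of reach is approached as far as the arm can. A call with a gripper value outside its range is refused whole. The fingers move at their own pace and stop on an object; "squeeze" is the grip in N (left out, the last holds). Time passes only in rows, so rows that repeat a pose let the fingers close. It gives the time, the measured TCP pose, the force, the opening and the grip force at its end, in the units of the state.
- r.get_state(): the state, without advancing time (a new reading comes with each control period).
- r.snapshot(name): name is "side" or "top"; returns the picture (480x640x3 uint8, red, green, blue); there is no depth.
- r.camera_params(name): a dict with "fx", "fy", "cx", "cy" (pixels), "distortion" ([k1, k2, p1, p2, k3] as OpenCV has them; the pictures are not rectified), "position" and "attitude" of the camera in the world. Camera axes: x right, y down, z forward; pixel columns grow to the right and rows downward; lengths in m; the calibration is good to about 2 mm. A picture is of the moment at which its call begins. camera_params takes no time and is no camera call.
- r.finish_job(): hands the job in; it is judged then, once.
The state is a dict: "clock": time; "q": joint angles; "qd": joint speeds; "joint_torque": joint torques, N m; "tool_pos": TCP position; "eef_rot": TCP orientation; "contact_force": force on the tool from outside, world axes, zero at the start; "moment": the same for the moment, N m; "opening": opening from 0.0 (shut) to 1.0 (fully open); "finger_force": force on a finger pad.
Only numpy, scipy, OpenCV 4.12 (cv2) and the standard library are available. Lean on these libraries where they do the work, as an engineer would, in place of code of your own. Each camera call takes 0.05 s, during which the arm holds its last target. There are 200 camera calls.

## Working session

There is one attempt and no reset: what is moved stays moved. The work goes in short steps, Python scripts to look and compute and a tool call to move; the robot and the scene stay as the last step left them, time stands still between calls to the robot, and variables do not carry over. Pictures are saved under pics/ and viewed, at most 10 in all, crops included, and the job is handed in when it is done.

Besides the shell and the picture viewer there is one more tool, called after "Request:" by a JSON object that holds its "fn" and its "kwargs", one argument or row to a line. carry_out: Moves the arm, as the interface text tells. Its arguments: {"type":"object","properties":{"plan":{"type":"array"},"squeeze":{"type":"number"}},"required":["plan"]}

```bash
mkdir -p pics; ls; python3 - <<'E'
from plant import r
import cv2
for n in("top","side"):
    cv2.imwrite(f"pics/{n}0.png",r.snapshot(n)[:,:,::-1]); print(r.camera_params(n))
print(r.get_state())
E
```

```text
pics
{'fx': 609.9843814660749, 'fy': 609.9843814660749, 'cx': 324.6733509466737, 'cy': 240.48547296611704, 'distortion': array([-0.09728832,  0.        ,  0.        ,  0.        ,  0.        ]), 'position': array([0.37500113, 0.01337604, 1.43351566]), 'attitude': array([ 0.70819948, -0.70190732,  0.06133644, -0.04491616])}
{'fx': 433.36320818798924, 'fy': 433.36320818798924, 'cx': 320.13982000422635, 'cy': 245.9277623277838, 'distortion': array([-0.06121524,  0.        ,  0.        ,  0.        ,  0.        ]), 'position': array([ 0.48212688, -0.74605865,  0.78191859]), 'attitude': array([ 0.92218212, -0.04901786,  0.01918069, -0.38315727])}
{'clock': 0.1, 'q': array([ 1.29475967,  0.68990246, -0.19454558,  1.56622409,  0.15732595,
        0.90248854, -0.2151102 ]), 'qd': array([-1.16384987e-04, -1.69484045e-03, -1.13700467e-03, -1.47978597e-03,
       -1.44525689e-03, -1.35556671e-04, -9.37412782e-05]), 'joint_torque': array([-2.30061523e-03, -5.28500819e+01, -1.27137959e+00, -1.53837991e+01,
       -5.25563385e-02,  1.95022920e-03,  3.75284401e-05]), 'tool_pos': array([ 0.19036127, -0.59472002,  0.23799366]), 'eef_rot': array([ 9.88016098e-01,  1.54348720e-01, -1.84699774e-04, -7.92375692e-04]), 'contact_force': array([ 0.3637183 , -0.28843995, -0.47694184]), 'moment': array([0.03032496, 0.03492757, 0.01404836]), 'finger_force': 0.0, 'opening': 0.9978474211715227}
```

View pics/top0.png

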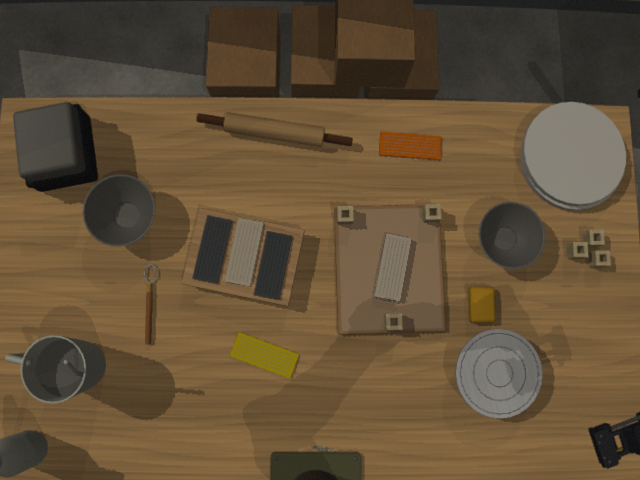

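View pics/side0.png

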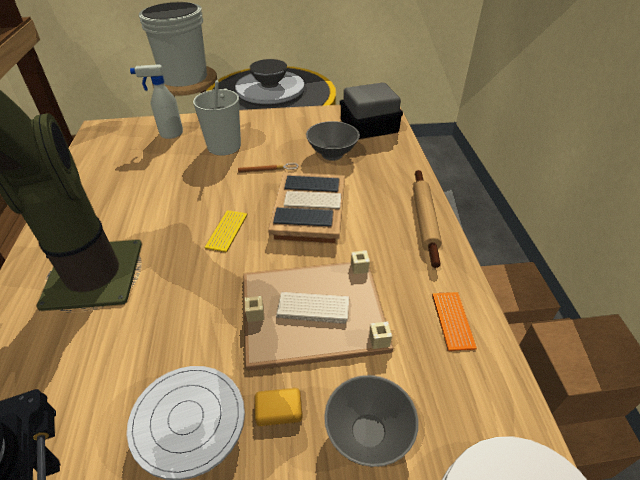

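The pale tile on the board is the middle one, near top (244,252), between dark tiles at (213,249) and (274,265). The pale stack is at (393,267). The orange tile (410,146) and the yellow tile (265,355) are decoys, wrong colour. I'll confirm this in an enlarged crop.

```bash
python3 - <<'E'
import cv2
im=cv2.imread("pics/top0.png")[195:345,175:455]
im=cv2.convertScaleAbs(im,alpha=1.2)
im=cv2.resize(im[:145,:266],None,fx=3,fy=3,interpolation=cv2.INTER_CUBIC)
cv2.imwrite("pics/crop0.png",im)
E
```

```text
(no output)
```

View pics/crop0.png

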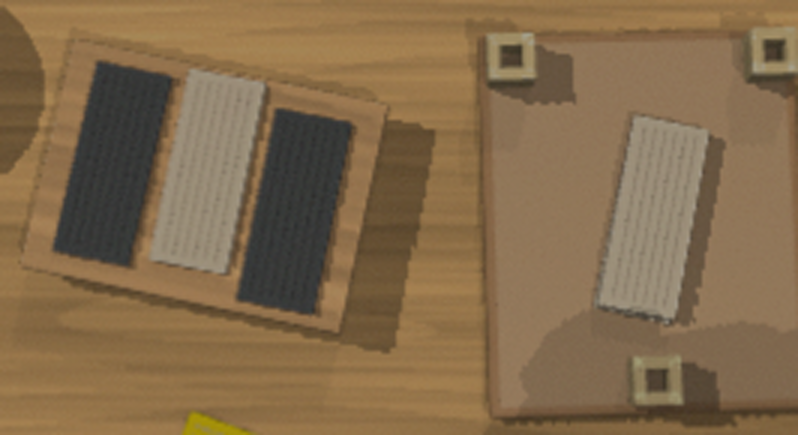

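The crop confirms it. Dry tile corners in the crop (scale 3, offset 175,195): (189,70), (265,82), (226,274), (151,261). Stack top: (632,115), (708,130), (675,320), (598,304). Board: (73,30), (387,104), (340,332), (22,267).

```bash
cat > h.py <<'E'
import numpy as np, cv2
from scipy.spatial.transform import Rotation as R
from plant import r
def w(name,px,z):
    c=r.camera_params(name); K=np.array([[c['fx'],0,c['cx']],[0,c['fy'],c['cy']],[0,0,1]])
    u=cv2.undistortPoints(np.array(px,float).reshape(-1,1,2),K,c['distortion'])[:,0]
    d=R.from_quat(c['attitude']).apply(np.c_[u,np.ones(len(u))])
    p=c['position']; return p+d*((z-p[2])/d[:,2])[:,None]
def rect(P):  # corners: farleft, farright, nearright, nearleft
    f=(P[0]+P[1])/2; n=(P[2]+P[3])/2; a=(f-n)
    return P.mean(0).round(4), "yaw",round(float(np.arctan2(a[1],a[0])),3),"len",np.linalg.norm(a[:2]).round(4),"wid",np.linalg.norm((P[0]+P[3]-P[1]-P[2])/2).round(4)
def to_tool(pt,yaw=None,q=None):
    s=r.get_state(); A=R.from_quat(s['eef_rot'])
    return A.inv().apply(np.array(pt)-s['tool_pos']).round(4)
E
python3 - <<'E'
from h import *
o=np.array([175,195]);g=lambda L:(np.array(L)+.5)/3-.5+o
for L,z in(([(189,70),(265,82),(226,274),(151,261)],.051),([(632,115),(708,130),(675,320),(598,304)],.036),([(73,30),(387,104),(340,332),(22,267)],.045)):
    P=w("top",g(L),z); print(P[:,:2].round(4).tolist(),rect(P))
s=r.get_state();A=R.from_quat(s['eef_rot']);print(A.as_matrix().round(3))
E
```

```text
[[0.6349, 0.1827], [0.6262, 0.1241], [0.4786, 0.1504], [0.4878, 0.2073]] (array([0.5569, 0.1661, 0.051 ]), 'yaw', -0.171, 'len', np.float64(0.1495), 'wid', np.float64(0.0585))
[[0.6061, -0.1597], [0.595, -0.2189], [0.4476, -0.1916], [0.4594, -0.1325]] (array([ 0.527 , -0.1757,  0.036 ]), 'yaw', -0.183, 'len', np.float64(0.1496), 'wid', np.float64(0.0603))
[[0.6666, 0.2743], [0.6111, 0.0305], [0.4361, 0.0639], [0.4826, 0.3063]] (array([0.5491, 0.1687, 0.045 ]), 'yaw', -0.18, 'len', np.float64(0.1825), 'wid', np.float64(0.2485))
[[ 0.952  0.305 -0.001]
 [ 0.305 -0.952  0.002]
 [-0.    -0.002 -1.   ]]
```

Request:
{"fn": "carry_out", "kwargs": {
  "plan": [
    {"rot": [0,0,0.06],"xyz": [0.02,-0.01,0],"grip": 120},
    {"rot": [0,0,0.12],"xyz": [0.055,-0.029,0],"grip": 255},
    {"rot": [0,0,0.2],"xyz": [0.09,-0.048,0],"grip": 255},
    {"rot": [0,0,0.28],"xyz": [0.125,-0.066,0],"grip": 255},
    {"rot": [0,0,0.36],"xyz": [0.16,-0.085,0],"grip": 255},
    {"rot": [0,0,0.42],"xyz": [0.195,-0.103,0],"grip": 255},
    {"rot": [0,0,0.46],"xyz": [0.23,-0.122,0],"grip": 255},
    {"rot": [0,0,0.485],"xyz": [0.25,-0.132,0],"grip": 255}
  ],
  "squeeze": 20
}}

```text
clock: 0.77
tool_pos: [0.3921, -0.3885, 0.2385]
eef_rot: [0.996, -0.086, 0.001, -0.001]
contact_force: [0.5, 0.5, 0.7]
opening: 0.421
finger_force: 0.0
```

```bash
cat >> h.py <<'E'
def st():
    s=r.get_state(); A=R.from_quat(s['eef_rot']); M=A.as_matrix()
    print(round(s['clock'],2),s['tool_pos'].round(4),"yaw",round(float(np.arctan2(M[1,0],M[0,0])),4),"z",M[:,2].round(4),"F",s['contact_force'].round(2),"open",round(s['opening'],3),s['finger_force'])
E
python3 -c "
from h import *
st();print(to_tool([.455,.17,.2]),R.from_quat(r.get_state()['eef_rot']).as_matrix().round(4))"
```

```text
0.77 [ 0.3921 -0.3885  0.2385] yaw -0.1712 z [ 0.0014  0.0029 -1.    ] F [0.55 0.49 0.68] open 0.421 0.0
[-0.0332 -0.5609  0.0401] [[ 9.854e-01 -1.704e-01  1.400e-03]
 [-1.704e-01 -9.854e-01  2.900e-03]
 [ 9.000e-04 -3.000e-03 -1.000e+00]]
```

Request:
{"fn": "carry_out", "kwargs": {
  "plan": [
    {"rot": [0,0,0],"xyz": [-0.001,-0.02,0.0],"grip": 255},
    {"rot": [0,0,0],"xyz": [-0.003,-0.06,0.005],"grip": 255},
    {"rot": [0,0,0],"xyz": [-0.005,-0.1,0.01],"grip": 255},
    {"rot": [0,0,0],"xyz": [-0.008,-0.14,0.015],"grip": 255},
    {"rot": [0,0,0],"xyz": [-0.01,-0.18,0.02],"grip": 255},
    {"rot": [0,0,0],"xyz": [-0.013,-0.22,0.025],"grip": 255},
    {"rot": [0,0,0],"xyz": [-0.015,-0.26,0.03],"grip": 255},
    {"rot": [0,0,0],"xyz": [-0.017,-0.3,0.035],"grip": 255}
  ]
}}

```text
clock: 1.43
tool_pos: [0.4237, -0.0931, 0.2034]
eef_rot: [0.996, -0.088, -0.0, 0.0]
contact_force: [1.3, 0.0, -0.5]
opening: 0.002
finger_force: 0.0
```

Request:
{"fn": "carry_out", "kwargs": {
  "plan": [
    {"rot": [0,0,0],"xyz": [-0.003,-0.04,0.0],"grip": 255},
    {"rot": [0,0,0],"xyz": [-0.006,-0.08,0.0],"grip": 255},
    {"rot": [0,0,0],"xyz": [-0.009,-0.12,0.0],"grip": 255},
    {"rot": [0,0,0],"xyz": [-0.012,-0.16,0.0],"grip": 255},
    {"rot": [0,0,0],"xyz": [-0.015,-0.2,0.0],"grip": 255},
    {"rot": [0,0,0],"xyz": [-0.018,-0.24,0.0],"grip": 255},
    {"rot": [0,0,0],"xyz": [-0.02,-0.265,0.0],"grip": 255},
    {"rot": [0,0,0],"xyz": [-0.02,-0.274,0.0],"grip": 255}
  ]
}}

```text
clock: 2.1
tool_pos: [0.4517, 0.184, 0.2034]
eef_rot: [0.996, -0.084, 0.0, -0.001]
contact_force: [-0.1, 0.3, 0.7]
opening: 0.005
finger_force: 0.0
```

```bash
python3 -c "
from h import *
st();print(to_tool([.4535,.184,.07]),R.from_quat(r.get_state()['eef_rot']).as_matrix().round(4))"
```

```text
2.1 [0.4517 0.184  0.2034] yaw -0.1675 z [ 4.0e-04  2.7e-03 -1.0e+00] F [-0.08  0.29  0.67] open 0.005 0.0
[1.700e-03 1.000e-04 1.334e-01] [[ 9.860e-01 -1.667e-01  4.000e-04]
 [-1.667e-01 -9.860e-01  2.700e-03]
 [-1.000e-04 -2.700e-03 -1.000e+00]]
```

Request:
{"fn": "carry_out", "kwargs": {
  "plan": [
    {"rot": [0,0,0.007],"xyz": [0,0,0.03],"grip": 255},
    {"rot": [0,0,0.007],"xyz": [0,0,0.065],"grip": 255},
    {"rot": [0,0,0.007],"xyz": [0,0,0.1],"grip": 255},
    {"rot": [0,0,0.007],"xyz": [0,0,0.125],"grip": 255},
    {"rot": [0,0,0.007],"xyz": [0,0,0.14],"grip": 255},
    {"rot": [0,0,0.007],"xyz": [0,0,0.143],"grip": 255},
    {"rot": [0,0,0.007],"xyz": [0,0,0.143],"grip": 255}
  ]
}}

```text
clock: 2.68
tool_pos: [0.4515, 0.1769, 0.0599]
eef_rot: [0.996, -0.092, -0.001, 0.001]
contact_force: [-0.6, 0.5, 1.3]
opening: 0.004
finger_force: 0.0
```

```bash
python3 -c "
from h import *
st()
a=r.snapshot('side')[140:290,220:400];b=r.snapshot('top')[180:330,160:340]
im=np.hstack([a,b]);im=cv2.resize(cv2.convertScaleAbs(im,alpha=1.3),None,fx=2.2*1,fy=2.2*1)
im=np.vstack([cv2.resize(x,(540,290),interpolation=cv2.INTER_CUBIC) for x in (a[:97],b[:97])])
s=np.hstack([cv2.resize(a,(396,330)),cv2.resize(b,(396,330))]);cv2.imwrite('pics/p1.png',cv2.convertScaleAbs(s,alpha=1.4)[:,:,::-1])"
```

```text
2.68 [0.4515 0.1769 0.0599] yaw -0.1836 z [-0.0022 -0.0017 -1.    ] F [-0.62  0.49  1.35] open 0.004 0.0
```

View pics/p1.png

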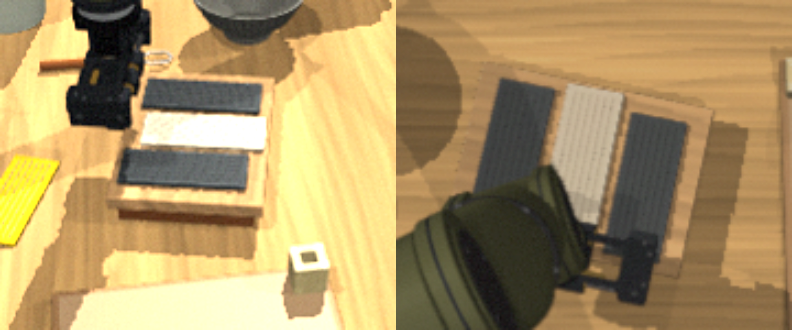

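The tool stands just short of the pale tile's near end (side panel at about (105,115), tile's near end at (143,133)). I'll let it settle and re-read.

Request:
{"fn": "carry_out", "kwargs": {
  "plan": [
    {"rot": [0,0,0],"xyz": [0,0,0],"grip": 255},
    {"rot": [0,0,0],"xyz": [0,0,0],"grip": 255},
    {"rot": [0,0,0],"xyz": [0,0,0],"grip": 255}
  ]
}}

```text
clock: 3.03
tool_pos: [0.4526, 0.1785, 0.0616]
eef_rot: [0.996, -0.091, 0.001, -0.0]
contact_force: [0.3, -0.2, 0.5]
opening: 0.007
finger_force: 0.0
```

```bash
python3 -c "
from h import *
st();print(to_tool([.4535,.184,.0475]))"
```

```text
3.03 [0.4526 0.1785 0.0616] yaw -0.1822 z [ 1.7e-03  6.0e-04 -1.0e+00] F [ 0.28 -0.2   0.53] open 0.007 0.0
[-0.0001 -0.0056  0.0141]
```

Request:
{"fn": "carry_out", "kwargs": {
  "plan": [
    {"rot": [0,0,-0.005],"xyz": [0,-0.005,0.003],"grip": 255},
    {"rot": [0,0,-0.005],"xyz": [0,-0.005,0.006],"grip": 255},
    {"rot": [0,0,-0.005],"xyz": [0,-0.005,0.009],"grip": 255},
    {"rot": [0,0,-0.005],"xyz": [0,-0.005,0.012],"grip": 255},
    {"rot": [0,0,-0.005],"xyz": [0,-0.005,0.0135],"grip": 255},
    {"rot": [0,0,-0.005],"xyz": [0,-0.005,0.0135],"grip": 255},
    {"rot": [0,0,-0.005],"xyz": [0,-0.005,0.0135],"grip": 255}
  ]
}}

```text
clock: 3.62
tool_pos: [0.4528, 0.183, 0.047]
eef_rot: [0.996, -0.089, -0.0, 0.0]
contact_force: [0.2, 0.0, 0.1]
opening: 0.009
finger_force: 0.0
```

```bash
python3 -c "
from h import *
st();st()"
```

```text
3.62 [0.4528 0.183  0.047 ] yaw -0.1773 z [-5.e-04 -4.e-04 -1.e+00] F [0.2  0.02 0.07] open 0.009 0.0
3.62 [0.4528 0.183  0.047 ] yaw -0.1773 z [-5.e-04 -4.e-04 -1.e+00] F [0.2  0.02 0.07] open 0.009 0.0
```

Request:
{"fn": "carry_out", "kwargs": {
  "plan": [
    {"rot": [0,0,0],"xyz": [0.006,0,0],"grip": 255},
    {"rot": [0,0,0],"xyz": [0.012,0,0],"grip": 255},
    {"rot": [0,0,0],"xyz": [0.017,0,0],"grip": 255},
    {"rot": [0,0,0],"xyz": [0.021,0,0],"grip": 255},
    {"rot": [0,0,0],"xyz": [0.025,0,0],"grip": 255},
    {"rot": [0,0,0],"xyz": [0.03,0,0],"grip": 255},
    {"rot": [0,0,0],"xyz": [0.035,0,0],"grip": 255},
    {"rot": [0,0,0],"xyz": [0.04,0,0],"grip": 255}
  ]
}}

```text
clock: 4.28
tool_pos: [0.4927, 0.1761, 0.0472]
eef_rot: [0.996, -0.088, -0.0, 0.0]
contact_force: [-0.6, 0.2, 1.1]
opening: 0.004
finger_force: 0.4
```

Request:
{"fn": "carry_out", "kwargs": {
  "plan": [
    {"rot": [0,0,0],"xyz": [0.005,0,0],"grip": 255},
    {"rot": [0,0,0],"xyz": [0.01,0,0],"grip": 255},
    {"rot": [0,0,0],"xyz": [0.015,0,0],"grip": 255},
    {"rot": [0,0,0],"xyz": [0.02,0,0],"grip": 255},
    {"rot": [0,0,0],"xyz": [0.025,0,0],"grip": 255},
    {"rot": [0,0,0],"xyz": [0.029,0,0],"grip": 255},
    {"rot": [0,0,0],"xyz": [0.032,0,0],"grip": 255},
    {"rot": [0,0,0],"xyz": [0.033,0,0],"grip": 255}
  ]
}}

```text
clock: 4.95
tool_pos: [0.5256, 0.1702, 0.0472]
eef_rot: [0.996, -0.089, 0.0, -0.0]
contact_force: [0.1, -0.2, 0.2]
opening: 0.005
finger_force: 0.4
```

```bash
python3 -c "
from h import *
st()
a=r.snapshot('side')[150:250,260:380];b=r.snapshot('top')[185:325,165:333]
s=np.hstack([cv2.resize(a,(396,330)),cv2.resize(b,(396,330))]);cv2.imwrite('pics/p2.png',cv2.convertScaleAbs(s,alpha=1.4)[:,:,::-1])"
```

```text
4.95 [0.5256 0.1702 0.0472] yaw -0.1776 z [ 8.e-04 -1.e-04 -1.e+00] F [ 0.1  -0.17  0.15] open 0.005 0.42694658506661654
```

View pics/p2.png

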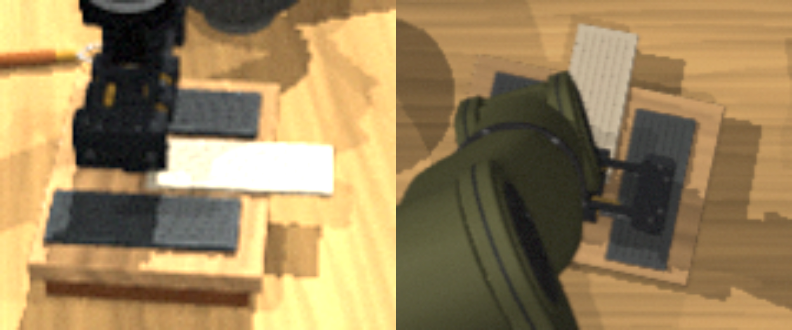

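The tile has slid: top panel shows far corners at (575,24) and (637,33), well past the board's far edge. The dark tiles are undisturbed. Measuring the overhang.

```bash
python3 -c "
from h import *
P=w('top',[(165+179/2.357-.3,185+24/2.357-.3),(165+241/2.357-.3,185+33/2.357-.3)],.051);m=P.mean(0);print(P.round(4),m.round(4))
u=np.array([np.cos(.178),-np.sin(.178)]);print((m[:2]-[.5491,.1687])@u-.09, (m[:2]-[.5569,.1661])@np.array([-u[1],u[0]]))"
```

```text
[[0.6895 0.1774 0.051 ]
 [0.6811 0.1163 0.051 ]] [0.6853 0.1469 0.051 ]
0.04790601797442309 0.003793144683111546
```

Request:
{"fn": "carry_out", "kwargs": {
  "plan": [
    {"rot": [0,0,0],"xyz": [0.003,0,0],"grip": 255},
    {"rot": [0,0,0],"xyz": [0.005,0,0],"grip": 255},
    {"rot": [0,0,0],"xyz": [0.006,0,0],"grip": 255},
    {"rot": [0,0,0],"xyz": [0.006,0,0],"grip": 255},
    {"rot": [0,0,0],"xyz": [-0.01,0,0],"grip": 255},
    {"rot": [0,0,0],"xyz": [-0.016,0,-0.03],"grip": 255},
    {"rot": [0,0,0],"xyz": [-0.016,0,-0.065],"grip": 255},
    {"rot": [0,0,0],"xyz": [-0.016,0,-0.08],"grip": 255}
  ]
}}

```text
clock: 5.72
tool_pos: [0.5099, 0.1737, 0.1301]
eef_rot: [0.996, -0.088, 0.002, -0.001]
contact_force: [0.7, 0.1, -0.2]
opening: 0.004
finger_force: 0.0
```

Request:
{"fn": "carry_out", "kwargs": {
  "plan": [
    {"rot": [0,0,0],"xyz": [0.02,0,0],"grip": 0},
    {"rot": [0,0,0],"xyz": [0.06,0,0],"grip": 0},
    {"rot": [0,0,0],"xyz": [0.1,0,0],"grip": 0},
    {"rot": [0,0,0],"xyz": [0.14,0,0],"grip": 0},
    {"rot": [0,0,0],"xyz": [0.16,0,0],"grip": 0},
    {"rot": [0,0,0],"xyz": [0.168,0,0],"grip": 0},
    {"rot": [0,0,0],"xyz": [0.168,0,0],"grip": 0},
    {"rot": [0,0,0],"xyz": [0.168,0,0],"grip": 0}
  ]
}}

```text
clock: 6.38
tool_pos: [0.6739, 0.1435, 0.1268]
eef_rot: [0.996, -0.089, -0.0, 0.0]
contact_force: [-0.2, 0.6, -0.7]
opening: 0.589
finger_force: 0.0
```

```bash
python3 -c "
from h import *
st();print(to_tool([.6735,.149,.0465]))
a=r.snapshot('side')[130:250,250:394];b=r.snapshot('top')[185:325,165:333]
s=np.hstack([cv2.resize(a,(396,330)),cv2.resize(b,(396,330))]);cv2.imwrite('pics/p3.png',cv2.convertScaleAbs(s,alpha=1.4)[:,:,::-1])"
```

```text
6.38 [0.6739 0.1435 0.1268] yaw -0.1774 z [-9.e-04 -1.e-04 -1.e+00] F [-0.19  0.58 -0.74] open 0.589 0.0
[-0.0013 -0.0054  0.0803]
```

View pics/p3.png

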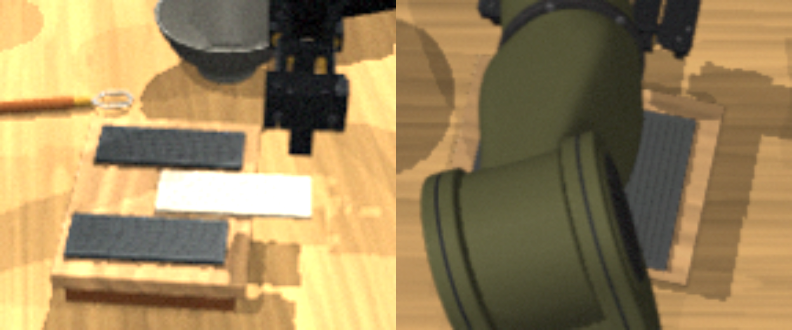

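The side view shows the pale tile (corners near (157,170), (311,175), (311,217), (157,210)) overhanging the board edge at x≈260, with the finger above its end.

```bash
python3 -c "
from h import *
f=lambda x,y:(250+x/2.75-.3,130+y/2.75-.3)
P=w('side',[f(157,170),f(311,175)],.051);print(P.round(4))
Q=w('side',[f(157,214),f(311,217)],.046);print(Q.round(4))
print(P[1]-P[0],Q[1]-Q[0],(P+Q)/2)"
```

```text
[[0.5435 0.1979 0.051 ]
 [0.6946 0.1735 0.051 ]]
[[0.5382 0.1359 0.046 ]
 [0.6847 0.1156 0.046 ]]
[ 1.51080092e-01 -2.43693368e-02 -1.11022302e-16] [ 0.14641516 -0.02028297  0.        ] [[0.54088093 0.16687484 0.0485    ]
 [0.68962856 0.14454869 0.0485    ]]
```

Request:
{"fn": "carry_out", "kwargs": {
  "plan": [
    {"rot": [0,0,0],"xyz": [-0.001,-0.004,0.005],"grip": 0},
    {"rot": [0,0,0],"xyz": [-0.001,-0.004,0.01],"grip": 0},
    {"rot": [0,0,0],"xyz": [-0.001,-0.004,0.02],"grip": 0},
    {"rot": [0,0,0],"xyz": [-0.001,-0.004,0.035],"grip": 0},
    {"rot": [0,0,0],"xyz": [-0.001,-0.004,0.05],"grip": 0},
    {"rot": [0,0,0],"xyz": [-0.001,-0.004,0.06],"grip": 0},
    {"rot": [0,0,0],"xyz": [-0.001,-0.004,0.065],"grip": 0},
    {"rot": [0,0,0],"xyz": [-0.001,-0.004,0.065],"grip": 0}
  ]
}}

```text
clock: 7.15
tool_pos: [0.6729, 0.1475, 0.0604]
eef_rot: [0.996, -0.088, -0.001, 0.001]
contact_force: [0.7, 0.0, -0.4]
opening: 1.001
finger_force: 0.0
```

```bash
python3 -c "
from h import *
st();print(to_tool([.672,.148,.045]))
a=r.snapshot('side')[150:240,270:378]
cv2.imwrite('pics/p4.png',cv2.convertScaleAbs(cv2.resize(a,(720,600),interpolation=cv2.INTER_CUBIC),alpha=1.4)[:,:,::-1])"
```

```text
7.15 [0.6729 0.1475 0.0604] yaw -0.177 z [-2.9e-03 -8.0e-04 -1.0e+00] F [ 0.65  0.03 -0.4 ] open 1.001 0.0
[-0.0009 -0.0003  0.0154]
```

View pics/p4.png

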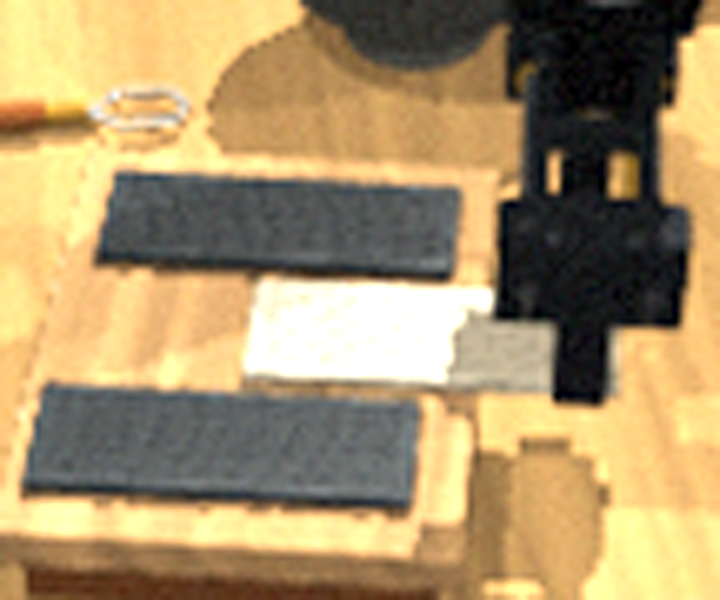

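The fingers straddle the overhanging end: the near fingertip bottom is at (580,403) and the tile end is at about x=612. I'll check the tip's height by ray.

```bash
python3 -c "
from h import *
px=[(270+580/6.667-.4,150+403/6.667-.4)]
n=np.array([.176,.984]);c=np.array([.6729,.1475])
for z in(.05,.055,.06,.065,.07):
    p=w('side',px,z)[0]; print(z,(p[:2]-c)@n,(p[:2]-c)@np.array([.984,-.176]))"
```

```text
0.05 -0.041134181471864595 0.0007791789176761309
0.055 -0.04708910330034141 0.000565810861892806
0.06 -0.053044025128818104 0.0003524428061095717
0.065 -0.05899894695729492 0.00013907475032624587
0.07 -0.06495386878577185 -7.429330545705864e-05
```

Request:
{"fn": "carry_out", "kwargs": {
  "plan": [
    {"rot": [0,0,0],"xyz": [-0.001,0,0.005],"grip": 0},
    {"rot": [0,0,0],"xyz": [-0.001,0,0.01],"grip": 0},
    {"rot": [0,0,0],"xyz": [-0.001,0,0.014],"grip": 0},
    {"rot": [0,0,0],"xyz": [-0.001,0,0.0155],"grip": 0},
    {"rot": [0,0,0],"xyz": [-0.001,0,0.0155],"grip": 60},
    {"rot": [0,0,0],"xyz": [-0.001,0,0.0155],"grip": 75},
    {"rot": [0,0,0],"xyz": [-0.001,0,0.0155],"grip": 90},
    {"rot": [0,0,0],"xyz": [-0.001,0,0.0155],"grip": 120}
  ],
  "squeeze": 10
}}

```text
clock: 7.87
tool_pos: [0.6734, 0.1479, 0.047]
eef_rot: [0.996, -0.088, 0.0, -0.0]
contact_force: [-0.4, 0.7, -0.1]
opening: 0.721
finger_force: 0.0
```

Request:
{"fn": "carry_out", "kwargs": {
  "plan": [
    {"rot": [0,0,0],"xyz": [0,0,0],"grip": 160},
    {"rot": [0,0,0],"xyz": [0,0,0],"grip": 160},
    {"rot": [0,0,0],"xyz": [0,0,0],"grip": 160},
    {"rot": [0,0,0],"xyz": [0,0,0],"grip": 160},
    {"rot": [0,0,0],"xyz": [0,0,0],"grip": 160},
    {"rot": [0,0,0],"xyz": [0,0,0],"grip": 160}
  ],
  "squeeze": 40
}}

```text
clock: 8.37
tool_pos: [0.6734, 0.1478, 0.0468]
eef_rot: [0.996, -0.089, 0.0, 0.0]
contact_force: [0.3, -0.6, 0.7]
opening: 0.668
finger_force: 40.0
```

```bash
python3 -c "
from h import *
st()
a=r.snapshot('side')[165:232,300:384]
cv2.imwrite('pics/p5.png',cv2.convertScaleAbs(cv2.resize(a,(752,600),interpolation=cv2.INTER_CUBIC),alpha=1.8)[:,:,::-1])"
```

```text
8.37 [0.6734 0.1478 0.0468] yaw -0.1773 z [ 5.e-04 -1.e-04 -1.e+00] F [ 0.34 -0.58  0.68] open 0.668 39.98909533023834
```

View pics/p5.png

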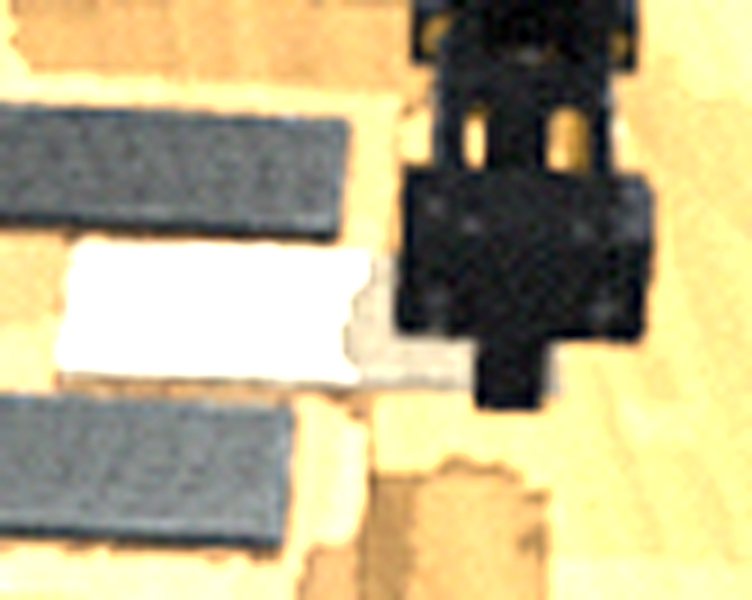

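The grip is on the tile (opening 0.668 ≈ 59 mm, 40 N). I'll lift gently and check for droop.

Request:
{"fn": "carry_out", "kwargs": {
  "plan": [
    {"rot": [0,0,0],"xyz": [0,0,-0.001],"grip": 160},
    {"rot": [0,0,0],"xyz": [0,0,-0.003],"grip": 160},
    {"rot": [0,0,0],"xyz": [0,0,-0.007],"grip": 160},
    {"rot": [0,0,0],"xyz": [0,0,-0.013],"grip": 160},
    {"rot": [0,0,0],"xyz": [0,0,-0.02],"grip": 160},
    {"rot": [0,0,0],"xyz": [0,0,-0.03],"grip": 160},
    {"rot": [0,0,0],"xyz": [0,0,-0.037],"grip": 160},
    {"rot": [0,0,0],"xyz": [0,0,-0.04],"grip": 160}
  ],
  "squeeze": 50
}}

```text
clock: 9.08
tool_pos: [0.6742, 0.1481, 0.0888]
eef_rot: [0.996, -0.089, 0.001, -0.0]
contact_force: [0.6, -0.2, -1.3]
opening: 0.668
finger_force: 50.0
```

```bash
python3 -c "
from h import *
st()
a=r.snapshot('side')[140:240,275:395]
cv2.imwrite('pics/p6.png',cv2.convertScaleAbs(cv2.resize(a,(720,600),interpolation=cv2.INTER_CUBIC),alpha=1.1)[:,:,::-1])"
```

```text
9.08 [0.6742 0.1481 0.0888] yaw -0.1773 z [ 2.9e-03  6.0e-04 -1.0e+00] F [ 0.57 -0.24 -1.33] open 0.668 49.98834729194641
```

View pics/p6.png

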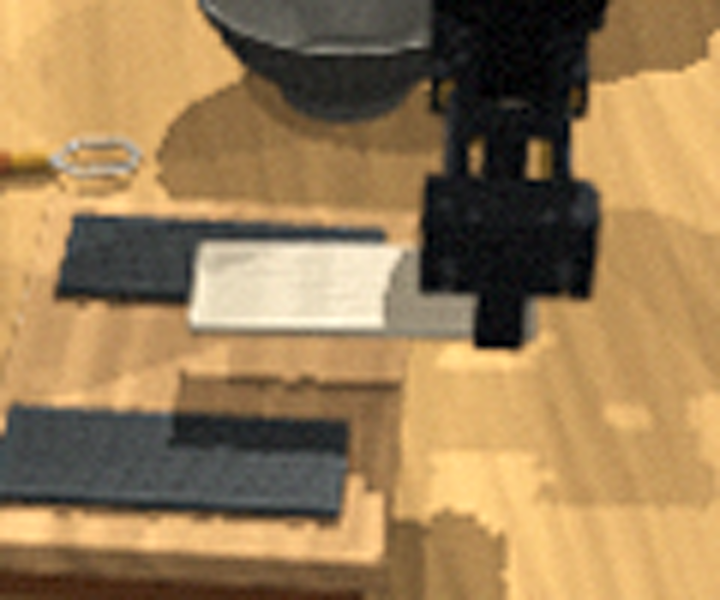

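The tile is lifted with no visible droop: near end at (200,241)–(190,321), far corner at about (533,330), shadow clear on the board, dark tiles unmoved. Next I'll work out the tile's pose in the hand.

```bash
python3 -c "
from h import *
f=lambda x,y:(275+x/6-.4,140+y/6-.4)
a=w('side',[f(200,241),f(190,321)],.093);b=w('side',[f(190,331),f(533,337)],.087)
M=R.from_quat(r.get_state()['eef_rot']).as_matrix()
print(a,b,np.linalg.norm(a[0]-a[1]),np.linalg.norm(b[0]-b[1]))
for p in list(a)+list(b): print(to_tool(p))
"
```

```text
[[0.54725564 0.1940733  0.093     ]
 [0.53811006 0.13721209 0.093     ]] [[0.53802525 0.13796613 0.087     ]
 [0.68401354 0.11807164 0.087     ]] 0.0575920043381477 0.14733761122450192
[-0.1331 -0.0228 -0.0046]
[-0.1321  0.0347 -0.0046]
[-0.1323  0.034   0.0014]
[0.0149 0.0279 0.0018]
```

Request:
{"fn": "carry_out", "kwargs": {
  "plan": [
    {"rot": [0,0,0],"xyz": [0,0,-0.01],"grip": 160},
    {"rot": [0,0,0],"xyz": [0,0.002,-0.022],"grip": 160},
    {"rot": [0,0,0],"xyz": [0,0.008,-0.032],"grip": 160},
    {"rot": [0,0,0],"xyz": [-0.001,0.02,-0.038],"grip": 160},
    {"rot": [0,0,0],"xyz": [-0.002,0.036,-0.04],"grip": 160},
    {"rot": [0,0,0],"xyz": [-0.004,0.055,-0.04],"grip": 160},
    {"rot": [0,0,0],"xyz": [-0.006,0.077,-0.04],"grip": 160},
    {"rot": [0,0,0],"xyz": [-0.008,0.1,-0.04],"grip": 160}
  ]
}}

```text
clock: 9.8
tool_pos: [0.6466, 0.0481, 0.1268]
eef_rot: [0.996, -0.089, -0.0, 0.001]
contact_force: [-0.1, 0.9, -0.1]
opening: 0.665
finger_force: 50.0
```

Request:
{"fn": "carry_out", "kwargs": {
  "plan": [
    {"rot": [0,0,0],"xyz": [-0.002,0.023,0],"grip": 160},
    {"rot": [0,0,0],"xyz": [-0.004,0.047,0],"grip": 160},
    {"rot": [0,0,0],"xyz": [-0.006,0.071,0],"grip": 160},
    {"rot": [0,0,0],"xyz": [-0.008,0.095,0],"grip": 160},
    {"rot": [0,0,0],"xyz": [-0.01,0.119,0],"grip": 160},
    {"rot": [0,0,0],"xyz": [-0.012,0.143,0],"grip": 160},
    {"rot": [0,0,0],"xyz": [-0.014,0.167,0],"grip": 160},
    {"rot": [0,0,0],"xyz": [-0.016,0.189,0],"grip": 160}
  ]
}}

```text
clock: 10.47
tool_pos: [0.5965, -0.1362, 0.1268]
eef_rot: [0.996, -0.09, -0.001, 0.001]
contact_force: [0.6, -0.4, -1.5]
opening: 0.665
finger_force: 50.0
```

Request:
{"fn": "carry_out", "kwargs": {
  "plan": [
    {"rot": [0,0,0],"xyz": [-0.001,0.018,0],"grip": 160},
    {"rot": [0,0,0],"xyz": [-0.003,0.032,0],"grip": 160},
    {"rot": [0,0,0],"xyz": [-0.004,0.043,0],"grip": 160},
    {"rot": [0,0,0],"xyz": [-0.005,0.051,0],"grip": 160},
    {"rot": [0,0,0],"xyz": [-0.006,0.055,0],"grip": 160},
    {"rot": [0,0,0],"xyz": [-0.006,0.055,0],"grip": 160},
    {"rot": [0,0,0],"xyz": [-0.006,0.055,0],"grip": 160}
  ]
}}

```text
clock: 11.05
tool_pos: [0.5832, -0.1844, 0.1267]
eef_rot: [0.996, -0.088, 0.0, -0.0]
contact_force: [-0.1, 0.2, -2.0]
opening: 0.669
finger_force: 50.0
```

```bash
python3 -c "
from h import *
st();print(to_tool([.584,-.186,.06]))
import cv2
for n in('side','top'): np.save('pics/'+n+'A.npy',r.snapshot(n))
# pale mask, side
for n in('side','top'):
    a=np.load('pics/'+n+'A.npy').astype(int);m=((a.min(2)>95)&(a.max(2)-a.min(2)<28)).astype(np.uint8)
    k,l,s,c=cv2.connectedComponentsWithStats(m)
    for i in range(1,k):
        if s[i,4]>250:
            print(n,s[i],c[i].round(), cv2.minAreaRect(np.argwhere(l==i)[:,::-1].astype(np.float32)))
"
```

```text
11.05 [ 0.5832 -0.1844  0.1267] yaw -0.1761 z [ 3.e-04  9.e-04 -1.e+00] F [-0.11  0.16 -1.97] open 0.669 49.98822212219238
[0.001  0.0015 0.0667]
side [144   4  59  30 448] [176.  22.] ((173.5500030517578, 22.649995803833008), (21.819717407226562, 60.08327865600586), 71.56505584716797)
side [ 135   32   65   54 1720] [171.  62.] ((165.25035095214844, 61.35251998901367), (52.188232421875, 62.463104248046875), 82.69424438476562)
side [ 193   74   94   81 2667] [230. 110.] ((231.25003051757812, 107.25000762939453), (65.76092529296875, 93.33808135986328), 45.0)
side [361  83  38  19 436] [379.  92.] ((379.47998046875, 91.36000061035156), (17.5362491607666, 35.0724983215332), 81.8698959350586)
side [151  85  30  53 951] [163. 109.] ((165.23585510253906, 110.07545471191406), (54.394775390625, 25.136981964111328), 74.05460357666016)
side [  127   366   118   114 10281] [185. 422.] ((185.5, 422.5), (104.65180206298828, 124.45079040527344), 45.0)
side [328 376  90  90 434] [380. 432.] ((376.2630615234375, 422.5046081542969), (84.0370864868164, 88.5301513671875), 19.440032958984375)
side [352 419  32  31 721] [368. 433.] ((367.6219482421875, 434.4024658203125), (30.92082977294922, 30.037376403808594), 6.34019136428833)
side [ 442  437  144   43 4331] [511. 462.] ((513.5, 458.0), (42.0, 143.0), 90.0)
top [ 524  102  102  102 8172] [574. 153.] ((574.5, 152.5), (101.0, 101.0), 90.0)
top [ 456  329   86   89 6024] [499. 373.] ((498.5, 373.0), (88.0, 85.0), 90.0)
top [  6 336  80  67 404] [ 45. 367.] ((51.74253463745117, 366.90167236328125), (70.39887237548828, 66.33959197998047), 55.40770721435547)
```

Request:
{"fn": "carry_out", "kwargs": {
  "plan": [
    {"rot": [0,0,0],"xyz": [0.001,0.001,0.006],"grip": 160},
    {"rot": [0,0,0],"xyz": [0.001,0.001,0.018],"grip": 160},
    {"rot": [0,0,0],"xyz": [0.001,0.001,0.034],"grip": 160},
    {"rot": [0,0,0],"xyz": [0.001,0.001,0.05],"grip": 160},
    {"rot": [0,0,0],"xyz": [0.001,0.001,0.063],"grip": 160},
    {"rot": [0,0,0],"xyz": [0.001,0.001,0.069],"grip": 160},
    {"rot": [0,0,0],"xyz": [0.001,0.001,0.071],"grip": 160},
    {"rot": [0,0,0],"xyz": [0.001,0.001,0.071],"grip": 160}
  ]
}}

```text
clock: 11.82
tool_pos: [0.5836, -0.1864, 0.055]
eef_rot: [0.996, -0.088, -0.0, -0.0]
contact_force: [0.7, 0.2, -1.2]
opening: 0.665
finger_force: 50.0
```

```bash
python3 -c "
from h import *
st()
z=cv2.imread('pics/side0.png')[:,:,::-1]
a=r.snapshot('side');b=r.snapshot('top');cv2.imwrite('pics/sideB.png',a[:,:,::-1]);cv2.imwrite('pics/topB.png',b[:,:,::-1])
C=cv2.INTER_CUBIC
A=cv2.resize(a[282:332,264:364],(800,400),interpolation=C)
Z=cv2.resize(z[282:332,264:364],(400,200),interpolation=C);B=cv2.resize(b[225:315,340:440],(400,200)[:1]+(200,),interpolation=C) if 0 else cv2.resize(b[230:310,340:500],(400,200),interpolation=C)
im=np.vstack([A,np.hstack([Z,B])]);cv2.imwrite('pics/p7.png',cv2.convertScaleAbs(im,alpha=1.3)[:,:,::-1])"
```

```text
11.82 [ 0.5836 -0.1864  0.055 ] yaw -0.177 z [-9.e-04  2.e-04 -1.e+00] F [ 0.66  0.17 -1.23] open 0.665 49.98832046985626
```

View pics/p7.png

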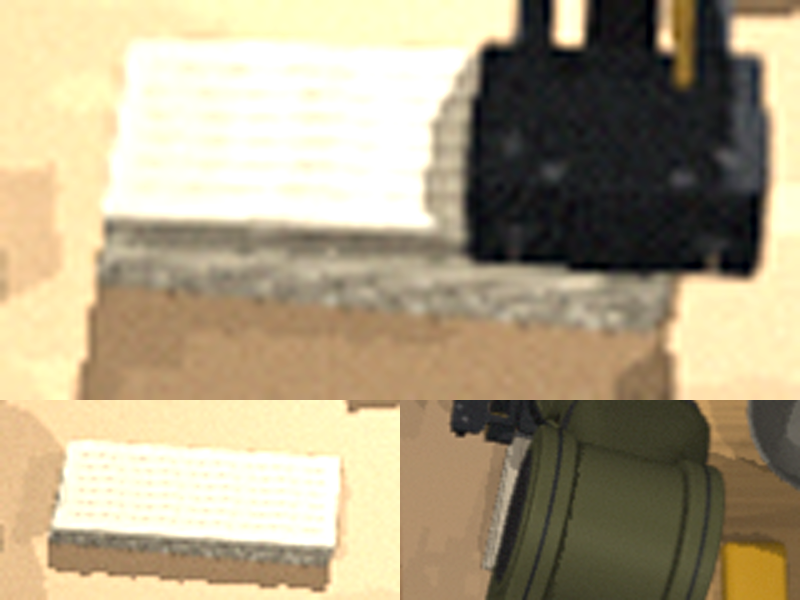

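The held tile sits about 17 mm above the stack. Its near corners are (130,42) and (107,220), with the front edge to (430,230). The stack before (lower-left panel, 4x) has corners (67,440), (341,456), (331,550), (50,530). The held tile looks slightly turned relative to the stack, so I'll quantify that.

```bash
python3 -c "
from h import *
f=lambda x,y,s:(264+(x+.5)/s-.5,282+(y+.5)/s-.5)
S=w('side',[f(67,40,4),f(341,56,4),f(331,150,4),f(50,130,4)],.036)
print('stack',S[:,:2].round(4).tolist(),S.mean(0),'yaws',[np.arctan2(*(p-q)[1::-1]).round(3) for p,q in((S[1],S[0]),(S[2],S[3]))],np.arctan2(*(S[0]-S[3])[:2])*-1)
zt=.055-.0468+.051
H=w('side',[f(130,42,8),f(107,220,8),f(430,230,8),f(480,45,8)],zt)
print('held',H[:,:2].round(4).tolist(),'yaws',np.arctan2(*(H[2]-H[1])[1::-1]),np.arctan2(*(H[3]-H[0])[1::-1]),-np.arctan2(*(H[0]-H[1])[:2]),np.linalg.norm(H[0]-H[1]))
# subpixel edge fit of -y top edge of held and stack via gradient in images
import cv2
z=cv2.imread('pics/side0.png').astype(float).sum(2);a=cv2.imread('pics/sideB.png').astype(float).sum(2)
def edge(im,x0,x1,ya,yb,zz):
    P=[]
    for x in range(x0,x1):
        yc=int(round(ya+(yb-ya)*(x-x0)/(x1-x0)));c=cv2.GaussianBlur(im,(3,3),0)[yc-4:yc+5,x];g=-(np.diff(c));i=int(np.argmax(g))
        g=np.clip(g,0,None);k=slice(max(i-1,0),i+2);P.append((x,yc-4+.5+(np.arange(8)[k]*g[k]).sum()/g[k].sum()))
    W=w('side',P,zz)[:,:2]
    v=cv2.fitLine(W.astype(np.float32),cv2.DIST_HUBER,0,.001,.001).ravel();v*=np.sign(v[0]);return 'yaw',np.arctan2(v[1],v[0]),v
print(edge(z,280,344,315,318.5,.036));print(edge(a,280,316,310,311.3,zt))
"
```

```text
stack [[0.4569, -0.1338], [0.6056, -0.1611], [0.5909, -0.2224], [0.4454, -0.1939]] [ 0.52469785 -0.17781567  0.036     ] yaws [np.float64(-0.181), np.float64(-0.193)] -0.18849906224609425
held [[0.457, -0.1394], [0.4487, -0.1984], [0.5313, -0.2104], [0.5509, -0.1505]] yaws -0.1439739753763366 -0.11756900196980805 -0.14013459630245534 0.059618245470350134
('yaw', np.float32(-0.19206715), array([ 0.9816117 , -0.19088843,  0.5079624 , -0.204252  ], dtype=float32))
('yaw', np.float32(-0.1639732), array([ 0.9865865 , -0.1632394 ,  0.48287153, -0.20252703], dtype=float32))
```

Request:
{"fn": "carry_out", "kwargs": {
  "plan": [
    {"rot": [0,0,0.012],"xyz": [-0.001,0,0],"grip": 160},
    {"rot": [0,0,0.025],"xyz": [-0.002,0,0.001],"grip": 160},
    {"rot": [0,0,0.037],"xyz": [-0.002,0,0.003],"grip": 160},
    {"rot": [0,0,0.037],"xyz": [-0.002,0,0.006],"grip": 160},
    {"rot": [0,0,0.037],"xyz": [-0.002,0,0.009],"grip": 160},
    {"rot": [0,0,0.037],"xyz": [-0.002,0,0.012],"grip": 160},
    {"rot": [0,0,0.037],"xyz": [-0.002,0,0.013],"grip": 160},
    {"rot": [0,0,0.037],"xyz": [-0.002,0,0.013],"grip": 160}
  ]
}}

```text
clock: 12.58
tool_pos: [0.5815, -0.1862, 0.0422]
eef_rot: [0.994, -0.107, -0.0, -0.0]
contact_force: [-0.5, 0.5, -0.5]
opening: 0.666
finger_force: 50.0
```

```bash
cat > e.py <<'E'
from h import *
def edge(im,x0,x1,ya,yb,zz):
    im=cv2.GaussianBlur(im.astype(float).sum(2),(3,3),0);P=[]
    for x in range(x0,x1):
        yc=int(round(ya+(yb-ya)*(x-x0)/(x1-x0)));g=np.clip(-np.diff(im[yc-4:yc+5,x]),0,None);i=int(np.argmax(g));k=slice(max(i-1,0),i+2)
        P.append((x,yc-3.5+(np.arange(8)[k]*g[k]).sum()/g[k].sum()))
    W=w('side',P,zz)[:,:2];v=cv2.fitLine(W.astype(np.float32),cv2.DIST_HUBER,0,.001,.001).ravel();v*=np.sign(v[0])
    y=v[3]+v[1]/v[0]*(.5-v[2]); return 'yaw',round(float(np.arctan2(v[1],v[0])),3),'y@x=.5',round(float(y),4)
E
python3 -c "
from e import *
st()
a=r.snapshot('side');cv2.imwrite('pics/sideC.png',a[:,:,::-1])
zt=r.get_state()['tool_pos'][2]-.0468+.051;print(zt)
px=[(280,0),(316,0)]
# predict row of edge from stack line y=-.2027 at x=.5, yaw -.19
c=r.camera_params('side')
def proj(p):
    A=R.from_quat(c['attitude']).inv();K=np.array([[c['fx'],0,c['cx']],[0,c['fy'],c['cy']],[0,0,1]]);rv=A.as_rotvec();return cv2.projectPoints(np.array([p]),rv,-A.apply(c['position']),K,c['distortion'])[0].ravel()
q=[proj([x,-.2027-.19*(x-.5),zt]) for x in(.46,.53)];print(q)
print(edge(a,int(q[0][0]),int(q[1][0]),q[0][1],q[1][1],zt))
print(edge(cv2.imread('pics/side0.png'),280,344,315,318.5,.036))"
```

```text
12.58 [ 0.5815 -0.1862  0.0422] yaw -0.2141 z [-8.e-04  2.e-04 -1.e+00] F [-0.49  0.52 -0.5 ] open 0.666 49.988409876823425
0.0466324277931166
[array([282.735094  , 310.95532118]), array([316.63744219, 313.22212687])]
('yaw', -0.192, 'y@x=.5', -0.2021)
('yaw', -0.192, 'y@x=.5', -0.2027)
```

Request:
{"fn": "carry_out", "kwargs": {
  "plan": [
    {"rot": [0,0,0],"xyz": [0,0,0.001],"grip": 160},
    {"rot": [0,0,0],"xyz": [0,0,0.002],"grip": 160},
    {"rot": [0,0,0],"xyz": [0,0,0.003],"grip": 160},
    {"rot": [0,0,0],"xyz": [0,0,0.0035],"grip": 160},
    {"rot": [0,0,0],"xyz": [0,0,0.0035],"grip": 160}
  ]
}}

```text
clock: 13.05
tool_pos: [0.5818, -0.1862, 0.0391]
eef_rot: [0.994, -0.107, -0.0, 0.0]
contact_force: [-0.4, 1.1, -1.0]
opening: 0.662
finger_force: 50.0
```

Request:
{"fn": "carry_out", "kwargs": {
  "plan": [
    {"rot": [0,0,0],"xyz": [0,0,0.0005],"grip": 160},
    {"rot": [0,0,0],"xyz": [0,0,0.001],"grip": 160},
    {"rot": [0,0,0],"xyz": [0,0,0.001],"grip": 160}
  ]
}}

```text
clock: 13.3
tool_pos: [0.5819, -0.1863, 0.0382]
eef_rot: [0.994, -0.107, 0.0, 0.0]
contact_force: [0.2, -0.6, -0.5]
opening: 0.664
finger_force: 50.0
```

Request:
{"fn": "carry_out", "kwargs": {
  "plan": [
    {"rot": [0,0,0],"xyz": [0,0,0.0005],"grip": 160},
    {"rot": [0,0,0],"xyz": [0,0,0.0005],"grip": 160},
    {"rot": [0,0,0],"xyz": [0,0,0.0005],"grip": 160}
  ]
}}

```text
clock: 13.55
tool_pos: [0.5819, -0.1863, 0.0379]
eef_rot: [0.994, -0.107, 0.0, 0.0]
contact_force: [-0.6, 0.2, 0.0]
opening: 0.665
finger_force: 50.0
```

Request:
{"fn": "carry_out", "kwargs": {
  "plan": [
    {"rot": [0,0,0],"xyz": [0,0,0.0005],"grip": 160},
    {"rot": [0,0,0],"xyz": [0,0,0.0005],"grip": 160},
    {"rot": [0,0,0],"xyz": [0,0,0.0005],"grip": 160}
  ]
}}

```text
clock: 13.8
tool_pos: [0.5819, -0.1862, 0.0379]
eef_rot: [0.994, -0.107, 0.0, 0.0]
contact_force: [-1.2, 0.1, 6.0]
opening: 0.663
finger_force: 50.0
```

It's in contact (6 N up). Releasing softly.

Request:
{"fn": "carry_out", "kwargs": {
  "plan": [
    {"rot": [0,0,0],"xyz": [0,0,-0.0003],"grip": 160},
    {"rot": [0,0,0],"xyz": [0,0,-0.0003],"grip": 160},
    {"rot": [0,0,0],"xyz": [0,0,-0.0003],"grip": 160}
  ],
  "squeeze": 5
}}

```text
clock: 14.05
tool_pos: [0.582, -0.1863, 0.0378]
eef_rot: [0.994, -0.107, 0.0, 0.0]
contact_force: [-1.5, 0.7, 5.2]
opening: 0.682
finger_force: 5.0
```

Request:
{"fn": "carry_out", "kwargs": {
  "plan": [
    {"rot": [0,0,0],"xyz": [0,0,0],"grip": 75},
    {"rot": [0,0,0],"xyz": [0,0,0],"grip": 60},
    {"rot": [0,0,0],"xyz": [0,0,0],"grip": 40},
    {"rot": [0,0,0],"xyz": [0,0,0],"grip": 40},
    {"rot": [0,0,0],"xyz": [0,0,0],"grip": 40},
    {"rot": [0,0,0],"xyz": [0,0,-0.004],"grip": 40},
    {"rot": [0,0,0],"xyz": [0,0,-0.015],"grip": 40},
    {"rot": [0,0,0],"xyz": [0,0,-0.035],"grip": 40}
  ]
}}

```text
clock: 14.72
tool_pos: [0.5805, -0.1858, 0.0719]
eef_rot: [0.994, -0.107, -0.002, -0.0]
contact_force: [0.0, -0.5, -0.4]
opening: 0.842
finger_force: 0.0
```

Request:
{"fn": "carry_out", "kwargs": {
  "plan": [
    {"rot": [0,0,0],"xyz": [0,0,-0.03],"grip": 40},
    {"rot": [0,0,0],"xyz": [0,0,-0.065],"grip": 40},
    {"rot": [0,0,0],"xyz": [0.02,0,-0.1],"grip": 40},
    {"rot": [0,0,0],"xyz": [0.05,0,-0.12],"grip": 40},
    {"rot": [0,0,0],"xyz": [0.08,0,-0.14],"grip": 40},
    {"rot": [0,0,0],"xyz": [0.1,0,-0.15],"grip": 40},
    {"rot": [0,0,0],"xyz": [0.1,0,-0.15],"grip": 40},
    {"rot": [0,0,0],"xyz": [0.1,0,-0.15],"grip": 40}
  ]
}}

```text
clock: 15.38
tool_pos: [0.6798, -0.2075, 0.2234]
eef_rot: [0.994, -0.107, 0.001, 0.0]
contact_force: [-1.5, -0.8, 0.2]
opening: 0.843
finger_force: 0.0
```

```bash
python3 -c "
from e import *
st()
a=r.snapshot('side');cv2.imwrite('pics/sideD.png',a[:,:,::-1]);z=cv2.imread('pics/side0.png')[:,:,::-1]
print('before',edge(z,280,344,315,318.5,.036))
print('new top',edge(a,280,344,312,315.5,.042))
# corners of the bright top face, before and after
for im,h in((z,.036),(a,.042)):
    g=im[280:335,262:370].astype(int);m=((g.min(2)>g.max()*.62)&(g.max(2)-g.min(2)<40)).astype(np.uint8)
    k,l,s,c=cv2.connectedComponentsWithStats(m);i=1+np.argmax(s[1:,4]);
    q=cv2.approxPolyN(np.argwhere(l==i)[:,::-1].astype(np.int32).reshape(-1,1,2),4) if 0 else cv2.approxPolyN(max(cv2.findContours((l==i).astype(np.uint8),0,2)[0],key=len),4)
    q=q.reshape(-1,2)+[262,280];P=w('side',q,h);print(q.tolist(),P[:,:2].round(4).tolist(),P.mean(0).round(4),s[i])
"
```

```text
15.38 [ 0.6798 -0.2075  0.2234] yaw -0.214 z [ 1.2e-03 -3.0e-04 -1.0e+00] F [-1.47 -0.8   0.22] open 0.843 0.0
before ('yaw', -0.192, 'y@x=.5', -0.2027)
new top ('yaw', -0.203, 'y@x=.5', -0.201)
[[349, 296], [347, 318], [288, 314], [279, 292]] [[0.6057, -0.1622], [0.5927, -0.2197], [0.4704, -0.1962], [0.4538, -0.1346]] [ 0.5306 -0.1782  0.036 ] [ 23  13  64  26 749]
[[349, 294], [347, 316], [276, 311], [281, 289]] [[0.6055, -0.1614], [0.5925, -0.2189], [0.4457, -0.1903], [0.4588, -0.1315]] [ 0.5256 -0.1755  0.042 ] [  15   10   72   27 1201]
```

```bash
python3 -c "
from h import *
z=cv2.imread('pics/side0.png');a=cv2.imread('pics/sideD.png')
for im in(z,a):
    m=(im.max(2)[165:235,265:350]<75).astype(np.uint8);k,l,s,c=cv2.connectedComponentsWithStats(m)
    print([(s[i].tolist(),c[i].round(1).tolist()) for i in range(1,k) if s[i,4]>150])
d=(np.abs(z.astype(int)-a).max(2)[319:332,270:350]>40); print('stack lower face changed px',d.sum(),'of',d.size)
print(r.finish_job())"
```

```text
[([20, 11, 53, 16, 593], [44.1, 18.4]), ([9, 43, 57, 19, 584], [30.5, 51.8])]
[([20, 11, 53, 16, 221], [36.4, 19.6]), ([8, 43, 58, 19, 616], [34.9, 52.9])]
stack lower face changed px 153 of 1040
the job is handed in; nothing more can be done
None
```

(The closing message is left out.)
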